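# Close the length gauge on a compressor cylinder head

### The arm

A 6-joint arm with a two-finger parallel gripper is mounted at the origin on the work surface. World frame = base frame: x ahead of the robot, y to its left, z up, the work surface at z = 0. Lengths are in mm, angles in rad, forces in N, time in s.
With the tool pointing down it reaches from about 350 to 875 mm from the base axis. Payload 4.2 kg.
Tool frame: the origin (TCP) lies midway between the tips of the shut fingers; the grasp point (between the pads) lies 19 mm behind it (arm.grasp_offset is the distance from the TCP to the grasp point, in mm); z points along the fingers, y is the direction in which the jaws open and shut (so a half turn about z gives the same grasp; the last joint's range is limited). The gripper opens to 85 mm and grips with 20 to 120 N. Pads are 22 mm wide; open, the fingers measure 114 mm over their backs; the gripper's body (76 mm by 85 mm) begins 54 mm behind the grasp point. The pads swing forward as they close: fully open they stand 13 mm farther back than shut.
Start: joints at [1.558, 0.385, 0.008, 0, -1.194, -0.259], TCP at [167.759, 602.043, 231.312] pointing down, gripper open.
Joint ranges: [-3.14, 3.14], [-1.21, 2.06], [-1.07, 1.41], [-3.16, 2.05], [-2.99, -0.16], [-3.1, 3.1]. Speed limits (rad/s): [2.79, 2.79, 3.14, 3.14, 3.14, 3.14].

### API

Orientations are given as a unit quaternion [x, y, z, w].
In Python, from bench import arm gives the robot as it stands.
- The arm moves only by the tool move_arm, never from a script. Its argument "moves" is a list of rows, each an object with "gripper": the gripper's target within -1 to 1 (fully open at 1, half-way at 0, shut at -1); "xyz": the shift along the tool's x, y, z in cm, a list of three; "angular": the turn, a rotation vector about the tool's x, y, z in rad, a list of three. In form: [{"gripper": gripper, "xyz": [dx, dy, dz], "angular": [wx, wy, wz]}, ...]. A call has 1 to 10 rows; each row is the pose to reach, as a shift and turn from the pose commanded when the call began, along the tool's axes at that moment; what a row does not reach only later rows make up. A row lasts 1/8 s, in which the tool goes at most 62.5 mm and 10.7 degrees, less where a joint would pass 70% of its speed; a pose out of reach is approached as far as the arm can. A call with a gripper value outside its range is refused whole. The fingers move at their own pace and stop on an object; the grip force is fixed at half the most. Time passes only in rows, so rows that repeat a pose let the fingers close. It gives the time, the measured TCP pose, the force and the opening at its end, in the units of the state.
- arm.read_state(): the state, without advancing time (a new reading comes with each control period).
- arm.get_image(name): name is "side" or "top" or "wrist"; returns (picture, depth): 420x560x3 uint8, blue, green, red; 420x560 float32, mm along the optical axis (not along the pixel's ray), 0 where there is no reading.
- arm.get_calibration(name): a dict with "camera_matrix" (3x3 intrinsics, pixels), "k1" (the pictures are not rectified: a ray, as slopes to the right and down, at radius r is drawn at 1 + k1 r^2 times it, then the intrinsics apply), "R" (3x3) and "t" (3): a world point X has camera coordinates R X + t. Camera axes: x right, y down, z forward; pixel columns grow to the right and rows downward; lengths in mm; the calibration is good to about 2 mm. A picture is of the moment at which its call begins: read the wrist's pose just before it. get_calibration takes no time and is no camera call; for the wrist camera it gives the pose at the moment of the call.
- arm.job_done(): hands the job in, once; it reports no verdict.
The state is a dict: "clock": time; "joints": joint angles; "joint_vel": joint speeds; "joint_efforts": joint torques, N m; "position": TCP position; "ee_rot": TCP orientation; "contact_force": force on the tool from outside, world axes, zero at the start; "wrist_torque": the same for the moment, N m; "gripper_width": finger opening in mm.
Only numpy, scipy, OpenCV 4.12 (cv2) and the standard library are available. Lean on these libraries where they do the work, as an engineer would, in place of code of your own. Each camera call takes 0.05 s, during which the arm holds its last target. There are 200 camera calls.

### The job

Check the cylinder head in the length gauge: slide it across the plate, without lifting it, in between the blue jaw and the sprung anvil until its long side lies flush against the back rail. Then slide the jaw gently shut so that it pushes the head onto the anvil and the green sprung plunger is pressed in about half way (never hard up against its stop), and leave the jaw closed on the head like that. Leave the brass bar, bottle, liner and screwdriver where they are.

Things in the scene. Friction and masses are not known exactly. Their poses are not given: they have to be found in the camera images.
- gauge: Length gauge, fixed: dark steel plate 300 (x) x 380 (y) x 15 mm with an aluminium back rail on its far edge. Origin: centre of the plate's underside, on the bench; x towards the rail, y along it, z up. The rail's front face is at x = +105 mm, its top 45 mm above the bench. The measuring line runs along y at x = +65 mm.
- jaw: Blue sliding jaw; slides only along gauge y against about 10 N of friction, stays where left, closes towards -y. Origin: on its measuring face (looks to -y), on the measuring line, at plate-top level; axes as gauge. Arm: y 0 to 22, x -45 to +40, 36 mm high. Behind x = +28 a saddle over the rail, y 0 to 70, top 53 mm.
- post (a point): Centre of the top of the jaw's red thumb post, to be pushed or pinched. The post is 20 (x) x 18 (y) mm in gauge axes and stands 42 mm up from the arm; its top is 93 mm above the bench. It lies 5 mm in x and 11 mm in y from the jaw's origin.
- anvil: Grey anvil block, fixed, 60 x 45 (y) x 45 mm high, at the -y end. Origin: middle of its front face (looks to gauge +y), on the measuring line, at plate-top level. A brass sleeve, 28 mm diameter, axis 21 mm above the plate, sticks out of it towards +y by 4 to 34 mm: preset anew each time, not measured.
- spring (a point): Fixed point in the anvil block on the plunger's axis. The green sprung plunger sticks out of the brass sleeve towards gauge +y; its steel pad (24 mm diameter) stands 20 mm before the sleeve's end when free and goes in 12 mm to its stop. It starts to give at 2 N, then 0.7 N per mm (6.3 N half way, 10.5 N at the stop).
- head: The part: finned aluminium cylinder head, 80 (x) x 100 (y) x 36 mm high, about 0.5 kg; the lower 22 mm is a full block, fins along x above. Origin: centre of its underside. Starts askew on the plate's front half. Its +x long side goes against the rail, its centre then at gauge x = +65 mm; its y faces go between jaw and plunger.
- master: Bystander: brass bar 80 x 20 x 20 mm lying on the plate's front corner on the anvil side. Origin: centre of its underside, x along it.
- oil: Bystander: blue bottle, 54 mm diameter, 130 mm high, on the bench beside the plate on the jaw side. Origin: centre of its underside.
- liner: Bystander: flanged steel cylinder liner, 72 mm diameter, 62 mm high, on the bench beside the plate on the anvil side. Origin: centre of its underside.
- driver: Bystander: screwdriver lying on the bench beside the plate on the jaw side, about 200 mm long, along its x. Origin under its middle.

How it is judged (in metres and radians):
On the way, in this order (a step that is already met when the one before it is completed fails the run):
1. the head lies flush along the back rail (within 4 mm and 2 degrees), between jaw and anvil (x of head in the frame of gauge above 0.061 m and angle between the x axis of head and the x axis of gauge, either way round below 0.035 rad and z of head in the frame of gauge between 0.011 and 0.019 m), for 0.2 s.
2. the jaw has closed on the head and pushes it onto the anvil's plunger with 3 to 9 N (x of head in the frame of gauge above 0.061 m and angle between the x axis of head and the x axis of gauge, either way round below 0.035 rad and contact force between anvil and head between 3 and 9 N and contact force between jaw and head above 0.3 N), for 0.3 s.
At the end, for the whole second after the job is handed in: The head lies flat on the plate, flush along the back rail (centre within 4 mm of its flush place, within 2 degrees), held between the jaw, which touches it, and the anvil's plunger, which presses on it with 3 to 9 N (pressed in 1.5 to 10 mm); head and jaw at rest (all of step 2 and z of head in the frame of gauge between 0.011 and 0.019 m and linear speed of each of head, jaw below 0.005 m/s).
It fails at once if the jaw squeezes the head with more than 25 N (contact force between jaw and head above 25 N).
It fails at once if the plunger is driven hard onto its stop (more than 16 N between head and anvil) (contact force between anvil and head above 16 N).
It fails at once if the head is lifted more than 10 mm off the plate (z of head in the frame of gauge above 0.025 m).
It fails at once if the brass bar, bottle, liner or screwdriver is moved by more than 20 mm (distance of any of master, oil, liner, driver from where it was at the start of the episode above 0.02 m).
It also fails if it takes over 72 s, if anything falls off the work surface, if the arm or the gripper's body presses on something with over 40 N, if the wrist force passes 120 N, or if a joint passes its speed limit or range.

## Working session

There is one attempt and no reset: what is moved stays moved. The work goes in short steps, Python scripts to look and compute and a tool call to move; the robot and the scene stay as the last step left them, time stands still between calls to the robot, and variables do not carry over. Pictures are saved under pics/ and viewed, about 8 in all and at most 12, crops included, and the job is handed in when it is done.

Besides the shell and the picture viewer there is one more tool, called by a JSON object that holds its "api" and its "payload", one argument or row to a line. move_arm: Moves the arm, as the interface text tells. Its arguments: {"type":"object","properties":{"moves":{"type":"array","items":{"type":"object","properties":{"gripper":{"type":"number"},"xyz":{"type":"array","items":{"type":"number"}},"angular":{"type":"array","items":{"type":"number"}}}}}},"required":["moves"]}

```bash
mkdir -p pics; ls; cat > h.py <<'E'
import numpy as np, cv2
from bench import arm
def grab(n,save=None):
    c=arm.get_calibration(n); im,d=arm.get_image(n)
    if save: cv2.imwrite('pics/'+save,im)
    return im,d,c
def cast(c,uv,z):
    "pixels -> world points on plane z"
    K=np.array(c['camera_matrix']);k=c['k1'];R=np.array(c['R']);t=np.array(c['t'])
    uv=np.atleast_2d(np.array(uv,float))
    p=cv2.undistortPoints(uv[:,None],K,np.array([k,0,0,0.]))[:,0]
    r=np.c_[p,np.ones(len(p))]@R; o=-R.T@t
    return o+r*((z-o[2])/r[:,2])[:,None]
E
python3 - <<'E'
from h import *
print(arm.read_state())
for n in('top','side'):
    im,d,c=grab(n,n+'0.png'); print(n,c)
    np.save(n+'d.npy',d)
print(arm.grasp_offset)
E
```

```text
pics
{'clock': 0.0, 'joints': array([ 1.55761810e+00,  3.85594405e-01,  6.62755493e-03, -5.18708054e-04,
       -1.19398501e+00, -2.58574369e-01]), 'joint_vel': array([ 0.00100362, -0.00059652, -0.00045293, -0.00145399, -0.00151843,
        0.00143668]), 'joint_efforts': array([-1.32619784e-04, -3.92286587e+01,  1.88399488e+01,  4.18620989e+00,
       -4.58254537e-03, -1.72262919e-06]), 'position': array([167.59752424, 601.50799615, 230.19648036]), 'ee_rot': array([ 9.90769439e-01, -1.35553309e-01, -1.07335030e-04,  1.09916557e-03]), 'contact_force': array([-0.2139397 ,  0.30975524, -0.72587543]), 'wrist_torque': array([ 0.01210619, -0.03454509, -0.06349009]), 'gripper_width': 85.22843618400731}
top {'camera_matrix': array([[422.19898749,   0.        , 281.90937025],
       [  0.        , 422.19898749, 209.96243878],
       [  0.        ,   0.        ,   1.        ]]), 'k1': -0.12831281419323523, 'R': array([[-0.00250187, -0.99977476,  0.02107538],
       [-0.99799904,  0.00116478, -0.06321833],
       [ 0.06317954, -0.02119137, -0.99777717]]), 't': array([  -5.87068756,  566.64672384, 1133.39181569])}
side {'camera_matrix': array([[530.22461304,   0.        , 277.50208632],
       [  0.        , 530.22461304, 202.42655506],
       [  0.        ,   0.        ,   1.        ]]), 'k1': -0.19925470928570355, 'R': array([[ 0.66332802, -0.74816281, -0.01575894],
       [-0.53937019, -0.46340096, -0.7030927 ],
       [ 0.5187251 ,  0.47488099, -0.71092356]]), 't': array([-372.86634701,  367.44261959,  924.59095723])}
18.700000000000003
```

View pics/top0.png

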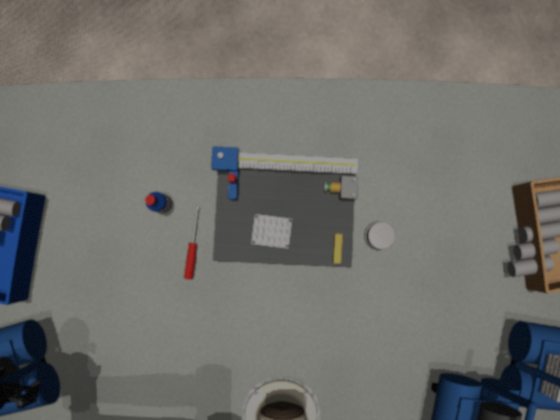

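View pics/side0.png

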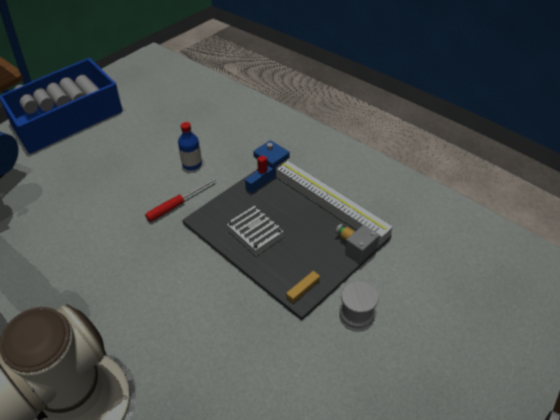

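The top view shows the plate (215–353, 165–265), head at (271,231), jaw post (233,178), plunger (328,187) and bar (338,248). The side view agrees, and the arm is out of the way. I'll zoom in for the measurements.

```bash
python3 - <<'E'
from h import *
im,d,c=grab('top','top1.png')
crop=cv2.resize(im[140:275,205:365],None,fx=5,fy=4.4,interpolation=cv2.INTER_CUBIC)
crop=cv2.resize(im[140:275,205:365],None,fx=4.4,fy=4.4,interpolation=cv2.INTER_CUBIC)
cv2.imwrite('pics/topz.png',np.clip(crop*1.6,0,255).astype(np.uint8))
hsv=cv2.cvtColor(im,cv2.COLOR_BGR2HSV)
roi=np.zeros(im.shape[:2],np.uint8); roi[172:270,205:345]=1
# head: bright pixels low sat in region
m=((hsv[...,2]>95)&(hsv[...,1]<60)).astype(np.uint8); m[:200]=0;m[262:]=0;m[:,:240]=0;m[:,305:]=0
m=cv2.morphologyEx(m,cv2.MORPH_CLOSE,np.ones((7,7)))
cs=max(cv2.findContours(m,0,2)[0],key=cv2.contourArea)
w=cast(c,cs[:,0,:],47)[:,:2].astype(np.float32)
print('head',cv2.minAreaRect(w))
# plate front edge & sides: dark
p=(hsv[...,2]<75).astype(np.uint8);p[:150]=0;p[272:]=0;p[:,:208]=0;p[:,365:]=0
cs=max(cv2.findContours(cv2.morphologyEx(p,cv2.MORPH_CLOSE,np.ones((15,15))),0,2)[0],key=cv2.contourArea)
w=cast(c,cs[:,0,:],15)[:,:2].astype(np.float32)
r=cv2.minAreaRect(w);print('plate',r,cv2.boxPoints(r).round(1))
for nm,lo,hi,z,box in [('red',(0,120,60),(8,255,255),93,(165,190,220,245)),('brass',(15,90,60),(32,255,255),36,(178,196,322,345)),('green',(40,60,40),(90,255,255),36,(175,200,315,345)),('blue',(100,120,40),(130,255,255),51,(170,205,220,245)),('bar',(15,90,60),(32,255,255),35,(225,270,325,350))]:
    q=cv2.inRange(hsv,np.array(lo),np.array(hi)); k=np.zeros_like(q);k[box[0]:box[1],box[2]:box[3]]=1
    v,u=np.nonzero(q*k); 
    if len(u):
        W=cast(c,np.c_[u,v],z); print(nm,len(u),u.min(),u.max(),v.min(),v.max(),W.mean(0).round(1),W.min(0).round(1),W.max(0).round(1))
E
```

```text
head ((509.8623046875, 22.67092514038086), (103.33357238769531, 83.12376403808594), 82.74725341796875)
plate ((549.9156494140625, -11.428985595703125), (378.61627197265625, 252.52377319335938), 87.02315521240234) [[ 414.  -193.9]
 [ 666.2 -207. ]
 [ 685.8  171.1]
 [ 433.7  184.2]]
red 40 228 234 175 181 [644.3 125.3  93. ] [636.3 117.2  93. ] [651.8 132.7  93. ]
brass 114 329 340 182 192 [ 627.6 -150.6   36. ] [ 614.  -164.2   36. ] [ 641.3 -134.    36. ]
green 19 327 329 183 190 [ 628.6 -131.7   36. ] [ 619.4 -134.2   36. ] [ 638.5 -128.6   36. ]
blue 180 220 238 170 198 [628.9 124.1  51. ] [596.5 110.5  51. ] [671.5 158.7  51. ]
bar 259 333 342 233 263 [ 462.9 -155.3   35. ] [ 422.7 -168.2   35. ] [ 503.3 -143.3   35. ]
```

View pics/topz.png

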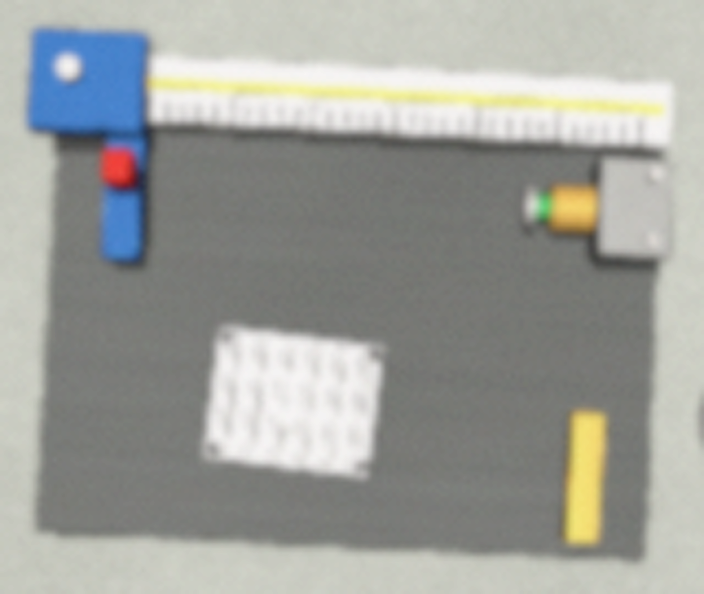

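The zoomed top view agrees with the measurements: gauge yaw ≈ -3°, head ≈ 4° askew, and the plunger pad tip at crop (525,205). I'll move over the plate for a wrist view to refine these.

```bash
cat >> h.py <<'E'
from scipy.spatial.transform import Rotation as Ro
def rel(xyz,yaw):
    "tool-frame shift (cm) and rotvec to reach world xyz with tool down, tool x at yaw"
    s=arm.read_state();R=Ro.from_quat(s['ee_rot'])
    T=Ro.from_euler('z',yaw)*Ro.from_euler('x',np.pi)
    print('from',s['position'].round(1),'shift cm',(R.inv().apply(np.array(xyz)-s['position'])/10).round(2),'rot',(R.inv()*T).as_rotvec().round(3))
E
python3 -c "
from h import *
rel((450,0,330),-.052)"
```

```text
from [167.7 601.6 230.5] shift cm [43.36 50.38 -9.86] rot [ 0.002  0.    -0.22 ]
```

{"api": "move_arm", "payload": {
  "moves": [
    {"gripper":1,"xyz":[4,5,-3],"angular":[0,0,-0.05]},
    {"gripper":1,"xyz":[8,9.5,-6],"angular":[0,0,-0.1]},
    {"gripper":1,"xyz":[12,14,-9],"angular":[0,0,-0.15]},
    {"gripper":1,"xyz":[16,18.6,-9.9],"angular":[0,0,-0.22]},
    {"gripper":1,"xyz":[20,23.2,-9.9],"angular":[0,0,-0.22]},
    {"gripper":0,"xyz":[24,27.9,-9.9],"angular":[0,0,-0.22]},
    {"gripper":0,"xyz":[28,32.5,-9.9],"angular":[0,0,-0.22]},
    {"gripper":0,"xyz":[32,37.2,-9.9],"angular":[0,0,-0.22]},
    {"gripper":0,"xyz":[36,41.8,-9.9],"angular":[0,0,-0.22]},
    {"gripper":0,"xyz":[40,46.5,-9.9],"angular":[0,0,-0.22]}
  ]
}}

```text
clock: 1.4
position: [424.8, 52.8, 330.5]
ee_rot: [1.0, -0.026, 0.0, -0.0]
contact_force: [0.3, 1.2, 0.1]
gripper_width: 42.5
```

{"api": "move_arm", "payload": {
  "moves": [
    {"gripper":0,"xyz":[3.3,3.9,0],"angular":[0,0,0]},
    {"gripper":0,"xyz":[3.3,3.9,0],"angular":[0,0,0]},
    {"gripper":0,"xyz":[3.3,3.9,0],"angular":[0,0,0]},
    {"gripper":0,"xyz":[3.3,3.9,0],"angular":[0,0,0]}
  ]
}}

```text
clock: 1.9
position: [454.9, 15.0, 330.4]
ee_rot: [1.0, -0.025, 0.0, -0.0]
contact_force: [-0.1, -0.5, 0.6]
gripper_width: 42.9
```

```bash
python3 - <<'E'
from h import *
rel((450,0,330),-.052)
im,d,c=grab('wrist','w1.png'); print(c['R'].round(3),c['t'])
import pickle; pickle.dump((im,d,c),open('w1.pkl','wb'))
E
```

```text
from [454.9  15.  330.4] shift cm [-0.42  1.52  0.04] rot [-0.    -0.     0.002]
[[-0.049 -0.999  0.001]
 [-0.958  0.047  0.284]
 [-0.284  0.013 -0.959]] [ 36.19258544 370.62972204 601.92987629]
```

View pics/w1.png

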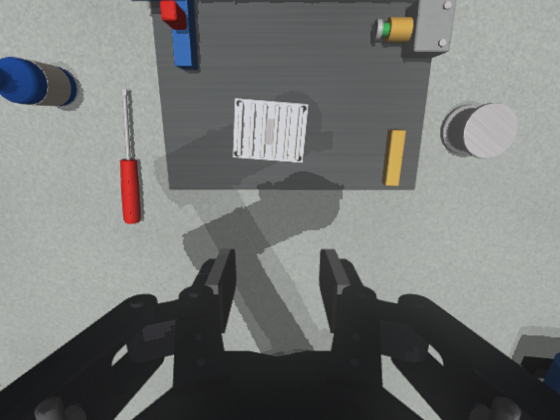

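The wrist view shows the plate's front edge (170–415, 188), head corners (236,99), (308,105), (303,163), (234,157), the pad face at u≈377, v≈29, and the jaw arm end (174–198, 67).

```bash
python3 - <<'E'
from h import *
import pickle; im,d,c=pickle.load(open('w1.pkl','rb'))
f=cast(c,[[170,188.5],[415,188.5]],15)[:,:2]; print('front',f.round(1),np.linalg.norm(f[0]-f[1]))
y=(f[0]-f[1])/np.linalg.norm(f[0]-f[1]); x=np.array([y[1],-y[0]]); o=f.mean(0)+150*x
print('yaw',np.arctan2(x[1],x[0]),'origin',o)
G=lambda uv,z:((cast(c,uv,z)[:,:2]-o)@np.c_[x,y]).round(1)
print('head corners',G([[236.5,99],[308,105],[303,163],[233.5,157]],51), 'bottom',G([[233.5,157],[303,163]],51))
print('pad',G([[376.5,29]],51-15),'jawface/end',G([[198,66],[174,68]],51),'post',G([[164,20],[186,20]],93))
hsv=cv2.cvtColor(im,cv2.COLOR_BGR2HSV)
m=((hsv[...,2]>150)&(hsv[...,1]<50)).astype(np.uint8);m[:90]=0;m[175:]=0;m[:,:220]=0;m[:,320:]=0
m=cv2.morphologyEx(m,cv2.MORPH_CLOSE,np.ones((15,15)))
cs=max(cv2.findContours(m,0,2)[0],key=cv2.contourArea)
r=cv2.minAreaRect(G(cs[:,0],51).astype(np.float32));print('head',r)
# push start pose: gauge x=-65-40-25-? 
W=lambda gx,gy:o+gx*x+gy*y
rel((*W(-140,r[0][1]),150),np.arctan2(x[1],x[0]))
E
```

```text
front [[ 431.3  180. ]
 [ 412.8 -196.3]] 376.80344292576405
yaw -0.04919314581998357 origin [571.89105965 -15.52071601]
head corners [[ -22.3   76.9]
 [ -29.7  -16.6]
 [-105.8  -11.9]
 [ -97.5   83.8]] bottom [[ -97.5   83.8]
 [-105.8  -11.9]]
pad [[  63.2 -102.9]] jawface/end [[ 17.4 124.3]
 [ 15.1 155. ]] post [[ 57.7 148.4]
 [ 57.7 124.2]]
head ((-62.883399963378906, 34.36365509033203), (96.21057891845703, 77.286376953125), 85.5201644897461)
from [455.   15.1 330.5] shift cm [-2.18 -0.94 18.05] rot [-0. -0. -0.]
```

{"api": "move_arm", "payload": {
  "moves": [
    {"gripper":0,"xyz":[-1.7,-1.1,6],"angular":[0,0,0]},
    {"gripper":0,"xyz":[-1.7,-1.1,12],"angular":[0,0,0]},
    {"gripper":0,"xyz":[-1.7,-1.1,18],"angular":[0,0,0]},
    {"gripper":0,"xyz":[-1.7,-1.1,24],"angular":[0,0,0]},
    {"gripper":0,"xyz":[-1.7,-1.1,28],"angular":[0,0,0]},
    {"gripper":0,"xyz":[-1.7,-1.1,30],"angular":[0,0,0]},
    {"gripper":0,"xyz":[-1.7,-1.1,30.6],"angular":[0,0,0]},
    {"gripper":0,"xyz":[-1.7,-1.1,30.6],"angular":[0,0,0]}
  ]
}}

```text
clock: 2.95
position: [439.4, 26.7, 24.7]
ee_rot: [1.0, -0.025, 0.0, -0.0]
contact_force: [-0.1, 0.2, -0.4]
gripper_width: 42.4
```

{"api": "move_arm", "payload": {
  "moves": [
    {"gripper":0,"xyz":[1,0,0],"angular":[0,0,0]},
    {"gripper":0,"xyz":[1.8,0,0],"angular":[0,0,0]},
    {"gripper":0,"xyz":[2.5,0,0],"angular":[0,0,0]},
    {"gripper":0,"xyz":[3.2,0,0],"angular":[0,0,0]},
    {"gripper":0,"xyz":[4,0,0],"angular":[0,0,0]},
    {"gripper":0,"xyz":[5,0,0],"angular":[0,0,0]},
    {"gripper":0,"xyz":[6,0,0],"angular":[0,0,0]},
    {"gripper":0,"xyz":[7,0,0],"angular":[0,0,0]},
    {"gripper":0,"xyz":[8,0,0],"angular":[0,0,0]},
    {"gripper":0,"xyz":[9,0,0],"angular":[0,0,0]}
  ]
}}

```text
clock: 4.2
position: [526.0, 20.2, 24.0]
ee_rot: [1.0, -0.027, -0.004, 0.001]
contact_force: [-7.3, 0.7, 5.4]
gripper_width: 42.7
```

{"api": "move_arm", "payload": {
  "moves": [
    {"gripper":0,"xyz":[0.8,0,0],"angular":[0,0,0]},
    {"gripper":0,"xyz":[1.6,0,0],"angular":[0,0,0]},
    {"gripper":0,"xyz":[2.4,0,0],"angular":[0,0,0]},
    {"gripper":0,"xyz":[3.1,0,0],"angular":[0,0,0]},
    {"gripper":0,"xyz":[3.8,0,0],"angular":[0,0,0]},
    {"gripper":0,"xyz":[4.3,0,0],"angular":[0,0,0]},
    {"gripper":0,"xyz":[4.5,0,0],"angular":[0,0,0]},
    {"gripper":0,"xyz":[4.5,0,0],"angular":[0,0,0]}
  ]
}}

```text
clock: 5.2
position: [571.5, 18.1, 24.0]
ee_rot: [1.0, -0.026, -0.003, 0.001]
contact_force: [-6.3, 0.1, 1.9]
gripper_width: 43.0
```

```bash
python3 - <<'E'
from h import *
s=arm.read_state();print(s['position'],s['contact_force'],s['wrist_torque'])
im,d,c=grab('top','t2.png')
cv2.imwrite('pics/t2z.png',np.clip(cv2.resize(im[140:275,205:365],None,fx=4.4,fy=4.4,interpolation=cv2.INTER_CUBIC)*1.6,0,255).astype(np.uint8))
im,d,c=grab('wrist','w2.png')
E
```

```text
[571.51878463  18.05862492  24.046673  ] [-6.2924934   0.10460479  1.92725486] [-0.05568899  1.49324571 -0.01219935]
```

View pics/w2.png

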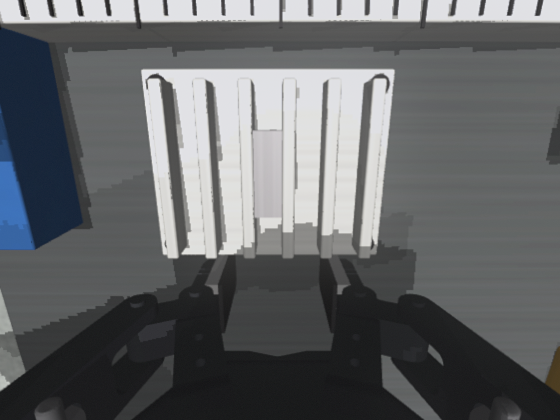

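The wrist view shows the head square to the rail, spanning (142–393, 70) at its far edge. A gap remains to the rail's foot at about row 45, so I'll push on slowly.

{"api": "move_arm", "payload": {
  "moves": [
    {"gripper":0,"xyz":[0.4,0,0],"angular":[0,0,0]},
    {"gripper":0,"xyz":[0.7,0,0],"angular":[0,0,0]},
    {"gripper":0,"xyz":[1.0,0,0],"angular":[0,0,0]},
    {"gripper":0,"xyz":[1.2,0,0],"angular":[0,0,0]},
    {"gripper":0,"xyz":[1.3,0,0],"angular":[0,0,0]},
    {"gripper":0,"xyz":[1.3,0,0],"angular":[0,0,0]}
  ]
}}

```text
clock: 6.05
position: [584.3, 17.4, 24.0]
ee_rot: [1.0, -0.027, -0.003, 0.001]
contact_force: [-5.6, 0.5, 3.0]
gripper_width: 42.5
```

{"api": "move_arm", "payload": {
  "moves": [
    {"gripper":0,"xyz":[0.1,0,0],"angular":[0,0,0]},
    {"gripper":0,"xyz":[0.2,0,0],"angular":[0,0,0]}
  ]
}}

```text
clock: 6.3
position: [585.5, 17.3, 24.0]
ee_rot: [1.0, -0.027, -0.004, 0.001]
contact_force: [-9.1, 2.0, 5.5]
gripper_width: 42.5
```

{"api": "move_arm", "payload": {
  "moves": [
    {"gripper":0,"xyz":[0.1,0,0],"angular":[0,0,0]},
    {"gripper":0,"xyz":[0.1,0,0],"angular":[0,0,0]}
  ]
}}

```text
clock: 6.55
position: [585.5, 17.3, 24.0]
ee_rot: [1.0, -0.027, -0.005, 0.001]
contact_force: [-10.3, 2.1, 7.4]
gripper_width: 42.8
```

{"api": "move_arm", "payload": {
  "moves": [
    {"gripper":0,"xyz":[0.1,0,0],"angular":[0,0,0]},
    {"gripper":0,"xyz":[0.1,0,0],"angular":[0,0,0]}
  ]
}}

```text
clock: 6.8
position: [585.5, 17.3, 24.0]
ee_rot: [1.0, -0.027, -0.006, 0.001]
contact_force: [-11.8, 3.4, 9.5]
gripper_width: 42.7
```

```bash
python3 - <<'E'
from h import *
s=arm.read_state();print(s['position'],s['contact_force'],s['wrist_torque'])
im,d,c=grab('top','t3.png')
a=cv2.resize(im[150:225,250:325],(480,480),interpolation=cv2.INTER_CUBIC)
im,d,c=grab('wrist','w3.png')
cv2.imwrite('pics/m3.png',np.hstack([np.clip(a*1.6,0,255).astype(np.uint8)[:400,:400],cv2.resize(im[:200,100:450],(400,229))[:229].copy() if 0 else cv2.copyMakeBorder(cv2.resize(im[:200,100:450],(400,229)),0,171,0,0,0)]))
E
```

```text
[585.48085176  17.26301608  24.01774899] [-11.79611701   3.37971923   9.46782273] [0.88812665 3.38505856 0.05576896]
```

View pics/m3.png

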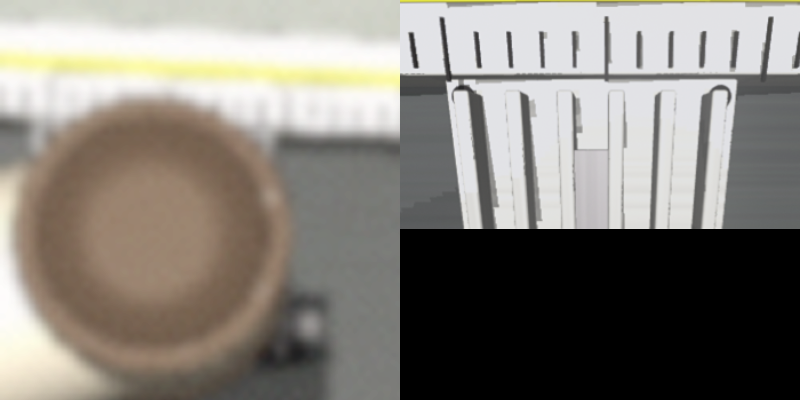

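The TCP has stopped moving and the force is rising, so the head is on the rail. The crop shows its far edge (450–735, 80) parallel to the rail's lower edge (row ~75). I'll press a little more to settle it.

{"api": "move_arm", "payload": {
  "moves": [
    {"gripper":0,"xyz":[0.2,0,0],"angular":[0,0,0]},
    {"gripper":0,"xyz":[0.4,0,0],"angular":[0,0,0]},
    {"gripper":0,"xyz":[0.4,0,0],"angular":[0,0,0]}
  ]
}}

```text
clock: 7.28
position: [585.5, 17.1, 23.9]
ee_rot: [1.0, -0.027, -0.01, 0.001]
contact_force: [-20.2, 5.9, 16.2]
gripper_width: 42.7
```

{"api": "move_arm", "payload": {
  "moves": [
    {"gripper":0,"xyz":[-1,0,0],"angular":[0,0,0]},
    {"gripper":0,"xyz":[-3,0,0],"angular":[0,0,0]},
    {"gripper":0,"xyz":[-5,0,0],"angular":[0,0,0]},
    {"gripper":0,"xyz":[-7,0,-4],"angular":[0,0,0]},
    {"gripper":0,"xyz":[-10,-2,-9],"angular":[0,0,0]},
    {"gripper":0,"xyz":[-12,-4,-15],"angular":[0,0,0]},
    {"gripper":0,"xyz":[-12,-4,-20],"angular":[0,0,0]},
    {"gripper":0,"xyz":[-12,-4,-22],"angular":[0,0,0]},
    {"gripper":0,"xyz":[-12,-4,-22],"angular":[0,0,0]}
  ]
}}

```text
clock: 8.4
position: [478.4, 64.5, 246.5]
ee_rot: [1.0, -0.026, 0.003, -0.001]
contact_force: [-0.3, -0.5, -0.9]
gripper_width: 42.6
```

```bash
python3 - <<'E'
from h import *
s=arm.read_state();print(s['position'],s['ee_rot'],s['contact_force'])
im,d,c=grab('wrist','w4.png')
import pickle; pickle.dump((im,d,c),open('w4.pkl','wb'))
E
```

```text
[478.42972521  64.51907151 246.50040308] [ 0.9996583  -0.02594331  0.00286767 -0.00141359] [-0.32298257 -0.47393781 -0.94792956]
```

View pics/w4.png

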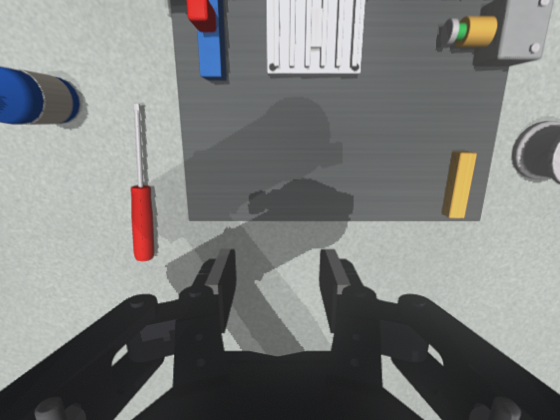

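The view shows the head's front edge from (267,71) to (360,74), the plate's front edge (190–481, 220), the post at (198,12) and the pad at u≈440, v≈33. I'll compute the angles.

```bash
python3 - <<'E'
from h import *
import pickle; im,d,c=pickle.load(open('w4.pkl','rb'))
g=cv2.cvtColor(im,cv2.COLOR_BGR2GRAY).astype(float); gb=cv2.GaussianBlur(g,(3,3),0)
dv=np.diff(gb,axis=0)
def edge(us,v0,v1,z,sgn):
    vs=[v0+np.argmax(sgn*dv[v0:v1,u])+.5 for u in us]
    P=cast(c,np.c_[us,vs],z)[:,:2]; k=np.polyfit(P[:,1],P[:,0],1)
    for _ in range(3):
        e=abs(np.polyval(k,P[:,1])-P[:,0]); P=P[e<=max(1.5,np.median(e)*2)]; k=np.polyfit(P[:,1],P[:,0],1)
    return np.degrees(-np.arctan(k[0])),P
a,Pp=edge(np.arange(200,475),205,235,15,1);print('plate front',a,len(Pp))
for z in (37,51): print('head front',edge(np.arange(273,356),60,85,z,-1)[0])
th=np.radians(a);x=np.array([np.cos(th),np.sin(th)]);y=np.array([-x[1],x[0]])
f=cast(c,[[189.5,220.5],[481.5,220.5]],15)[:,:2];o=f.mean(0)+150*x;print('o',o,np.ptp(f,axis=0))
G=lambda uv,z:((cast(c,uv,z)[:,:2]-o)@np.c_[x,y]).round(1)
print('head front corners z51',G([[267,72],[360,74.5]],51),'pad',G([[439,34]],36),'jaw face z51',G([[226,76],[201,77]],51))
hsv=cv2.cvtColor(im,cv2.COLOR_BGR2HSV)
print('post px',[ ''.join('R' if (h<8 or h>172) and s>120 else 'B' if 100<h<130 and s>120 else '.' for h,s,v in hsv[r,180:235]) for r in (2,8,14,20,26)])
print('post edges v=3',G([[187,3],[209,3]],93), 'front edge',G([[190,21],[209,20]],93))
E
```

```text
plate front -2.8990435708082076 273
head front -2.7878594143579973
head front -2.787859414357963
o [570.91127191 -16.19415905] [ 19.12280715 377.63846632]
head front corners z51 [[22.2 85.9]
 [19.8 -9.4]] pad [[ 60.9 -92.3]] jaw face z51 [[ 18.4 128.1]
 [ 17.5 153.8]]
post px ['......RRRRRRRRRRRRRRRRRRRRRRR.BBBBBBBBB.BB.............', '.......RRRRRRRRRRRRRRRRRRRRRRRRR..BBBBB................', '.......RRRRRRRRRRRRRRRRRRRRRRRRRRRR.BBBB.B.............', '..........RRRRRRRRRRRRRRRRRRRRRRRRR.BBBBB.B............', '................RRRRRRRRRRRRRRRRRRRR.BBB.BB............']
post edges v=3 [[ 70.6 152. ]
 [ 70.6 133.3]] front edge [[ 57.1 150.4]
 [ 57.8 134. ]]
```

The head is flush: -2.79° against -2.90° for the plate. The next step is to pinch the post.

```bash
python3 -c "
from h import *
rel((646,123.5,140),-.0506);rel((646,123.5,64),-.0506)"
```

```text
from [477.4  64.1 244.6] shift cm [16.51 -6.8  10.49] rot [-0.001 -0.002 -0.002]
from [477.4  64.1 244.6] shift cm [16.5  -6.78 18.09] rot [-0.001 -0.002 -0.002]
```

{"api": "move_arm", "payload": {
  "moves": [
    {"gripper":0,"xyz":[5,-2,1],"angular":[0,-0.002,-0.002]},
    {"gripper":0,"xyz":[10,-4,3],"angular":[0,-0.002,-0.002]},
    {"gripper":0,"xyz":[14,-6,6],"angular":[0,-0.002,-0.002]},
    {"gripper":0,"xyz":[16.5,-6.8,9],"angular":[0,-0.002,-0.002]},
    {"gripper":0,"xyz":[16.5,-6.8,10.5],"angular":[0,-0.002,-0.002]},
    {"gripper":0,"xyz":[16.5,-6.8,10.5],"angular":[0,-0.002,-0.002]},
    {"gripper":0,"xyz":[16.5,-6.8,10.5],"angular":[0,-0.002,-0.002]}
  ]
}}

```text
clock: 9.32
position: [645.3, 123.2, 140.5]
ee_rot: [1.0, -0.025, -0.0, -0.0]
contact_force: [-0.8, 0.6, 0.6]
gripper_width: 42.7
```

```bash
python3 - <<'E'
from h import *
rel((646,123.5,64),-.0506)
im,d,c=grab('side'); a=cv2.resize(im[110:230,200:400],(800,480),interpolation=cv2.INTER_CUBIC)
im,d,c=grab('wrist','w5.png')
cv2.imwrite('pics/m5.png',np.hstack([a[:,:380],cv2.resize(im,(420,315))[:,:] if 0 else cv2.copyMakeBorder(cv2.resize(im,(420,315)),0,165,0,0,0)]))
E
```

```text
from [645.3 123.2 140.5] shift cm [ 0.08 -0.03  7.65] rot [-0.     0.     0.001]
```

View pics/m5.png

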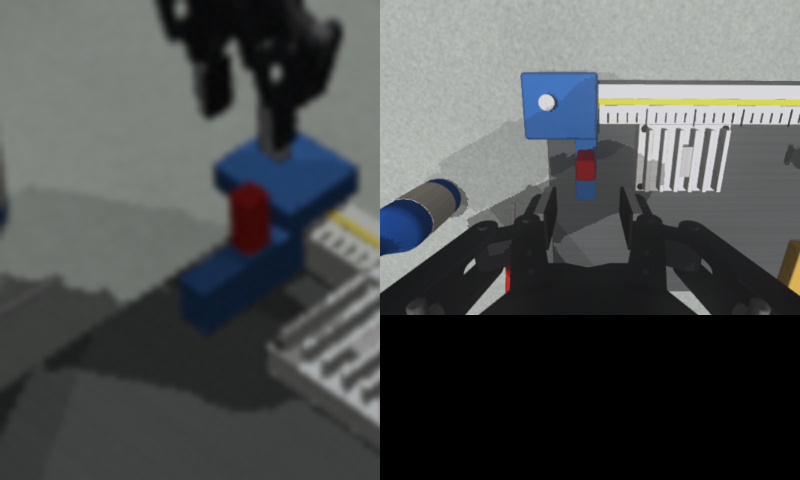

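The side crop shows the fingers above the jaw with the post at (248,215). In the wrist view the post (585,165) is centred between the fingers. I'll refine with a mask.

```bash
python3 - <<'E'
from h import *
im,d,c=grab('wrist')
hsv=cv2.cvtColor(im,cv2.COLOR_BGR2HSV)
m=((hsv[...,0]<8)|(hsv[...,0]>172))&(hsv[...,1]>120);m[:,:200]=0;m[:,340:]=0;m[:170]=0;m[270:]=0
v,u=np.nonzero(m);print(u.min(),u.max(),v.min(),v.max())
for r in range(v.min(),v.max()+1,4): 
    k=u[v==r];print(r,k.min(),k.max(),hsv[r,int(k.mean())])
print('depth',np.median(d[m]))
# points by depth
K=c['camera_matrix'];p=cv2.undistortPoints(np.c_[u,v].astype(float)[:,None],K,np.array([c['k1'],0,0,0.]))[:,0]
X=(np.c_[p,np.ones(len(p))]*d[v,u][:,None]-c['t'])@c['R'];X=X[d[v,u]>0]
t=X[X[:,2]>88];print('top pts',len(t),t.mean(0),np.percentile(t,3,axis=0),np.percentile(t,97,axis=0))
E
```

```text
261 286 200 240
200 277 281 [174 129  75]
204 264 284 [177 149  82]
208 263 285 [177 149  77]
212 262 285 [177 150  78]
216 261 286 [178 176 113]
220 261 286 [179 177 117]
224 261 286 [179 177 117]
228 261 286 [179 178 116]
232 261 286 [  0 180 115]
236 261 286 [  0 177 115]
240 266 281 [173 142  90]
depth 204.06606
top pts 705 [648.74655502 125.09775843  91.38382596] [639.3990872  117.05818531  89.16048403] [657.30109324 133.22428277  92.87681182]
```

{"api": "move_arm", "payload": {
  "moves": [
    {"gripper":0,"xyz":[0.3,-0.2,1.5],"angular":[0,0,0]},
    {"gripper":0,"xyz":[0.3,-0.2,3.5],"angular":[0,0,0]},
    {"gripper":0,"xyz":[0.3,-0.2,5.5],"angular":[0,0,0]},
    {"gripper":0,"xyz":[0.3,-0.2,7],"angular":[0,0,0]},
    {"gripper":0,"xyz":[0.3,-0.2,7.5],"angular":[0,0,0]},
    {"gripper":0,"xyz":[0.3,-0.2,7.5],"angular":[0,0,0]}
  ]
}}

```text
clock: 10.22
position: [648.4, 125.3, 64.2]
ee_rot: [1.0, -0.025, -0.001, 0.0]
contact_force: [0.0, -0.3, -0.1]
gripper_width: 42.9
```

{"api": "move_arm", "payload": {
  "moves": [
    {"gripper":-0.3,"xyz":[0,0,0],"angular":[0,0,0]},
    {"gripper":-0.5,"xyz":[0,0,0],"angular":[0,0,0]},
    {"gripper":-0.8,"xyz":[0,0,0],"angular":[0,0,0]},
    {"gripper":-0.8,"xyz":[0,0,0],"angular":[0,0,0]},
    {"gripper":-0.8,"xyz":[0,0,0],"angular":[0,0,0]},
    {"gripper":-0.8,"xyz":[0,0,0],"angular":[0,0,0]}
  ]
}}

```text
clock: 10.98
position: [648.7, 125.6, 65.2]
ee_rot: [1.0, -0.025, -0.0, -0.0]
contact_force: [-2.0, 1.4, 5.6]
gripper_width: 16.9
```

{"api": "move_arm", "payload": {
  "moves": [
    {"gripper":-0.8,"xyz":[0,0.3,0],"angular":[0,0,0]},
    {"gripper":-0.8,"xyz":[0,0.8,0],"angular":[0,0,0]},
    {"gripper":-0.8,"xyz":[0,1.4,0],"angular":[0,0,0]},
    {"gripper":-0.8,"xyz":[0,2.0,0],"angular":[0,0,0]},
    {"gripper":-0.8,"xyz":[0,2.6,0],"angular":[0,0,0]},
    {"gripper":-0.8,"xyz":[0,3.1,0],"angular":[0,0,0]},
    {"gripper":-0.8,"xyz":[0,3.5,0],"angular":[0,0,0]},
    {"gripper":-0.8,"xyz":[0,3.8,0],"angular":[0,0,0]},
    {"gripper":-0.8,"xyz":[0,3.8,0],"angular":[0,0,0]}
  ]
}}

```text
clock: 12.1
position: [646.9, 90.0, 65.2]
ee_rot: [1.0, -0.024, 0.0, -0.002]
contact_force: [-3.0, 9.0, 5.8]
gripper_width: 17.3
```

{"api": "move_arm", "payload": {
  "moves": [
    {"gripper":-0.8,"xyz":[0,0.2,0],"angular":[0,0,0]},
    {"gripper":-0.8,"xyz":[0,0.4,0],"angular":[0,0,0]},
    {"gripper":-0.8,"xyz":[0,0.6,0],"angular":[0,0,0]},
    {"gripper":-0.8,"xyz":[0,0.8,0],"angular":[0,0,0]},
    {"gripper":-0.8,"xyz":[0,1.0,0],"angular":[0,0,0]},
    {"gripper":-0.8,"xyz":[0,1.2,0],"angular":[0,0,0]},
    {"gripper":-0.8,"xyz":[0,1.4,0],"angular":[0,0,0]},
    {"gripper":-0.8,"xyz":[0,1.6,0],"angular":[0,0,0]}
  ]
}}

```text
clock: 13.1
position: [646.2, 76.4, 65.2]
ee_rot: [1.0, -0.024, 0.001, -0.003]
contact_force: [-3.5, 17.3, 5.3]
gripper_width: 17.1
```

```bash
python3 - <<'E'
from h import *
s=arm.read_state();print(s['position'],s['ee_rot'],s['contact_force'])
im,d,c=grab('wrist','w6.png')
a,_,_=grab('side')
cv2.imwrite('pics/m6.png',np.hstack([im,cv2.copyMakeBorder(cv2.resize(a[140:270,260:400],(240,223)),0,197,0,0,0)]))
E
```

```text
[646.22903634  76.42028964  65.24345842] [ 9.99701597e-01 -2.42409835e-02  6.46825727e-04 -2.94520079e-03] [-3.50804003 17.29032073  5.31158545]
```

View pics/m6.png

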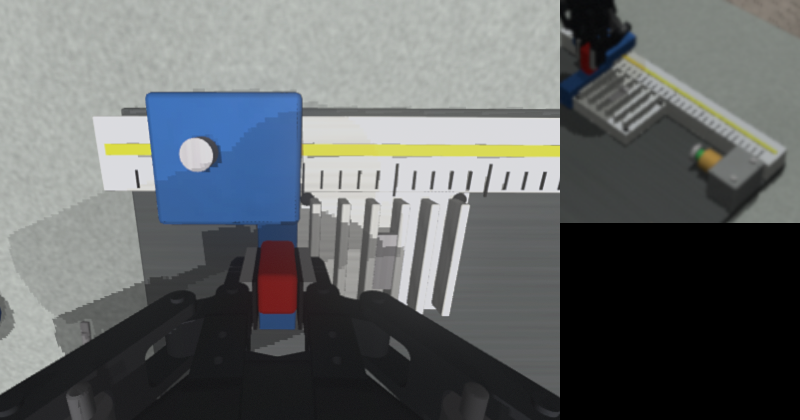

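The pinch holds. The jaw face at u≈300 is now at the head's +y face, and the force has risen from 9 to 17 N. The side crop shows the plunger (695,150) still well clear, so I'll continue.

{"api": "move_arm", "payload": {
  "moves": [
    {"gripper":-0.8,"xyz":[0,0.2,0],"angular":[0,0,0]},
    {"gripper":-0.8,"xyz":[0,0.5,0],"angular":[0,0,0]},
    {"gripper":-0.8,"xyz":[0,0.8,0],"angular":[0,0,0]},
    {"gripper":-0.8,"xyz":[0,1.1,0],"angular":[0,0,0]},
    {"gripper":-0.8,"xyz":[0,1.4,0],"angular":[0,0,0]},
    {"gripper":-0.8,"xyz":[0,1.7,0],"angular":[0,0,0]},
    {"gripper":-0.8,"xyz":[0,2.0,0],"angular":[0,0,0]},
    {"gripper":-0.8,"xyz":[0,2.3,0],"angular":[0,0,0]},
    {"gripper":-0.8,"xyz":[0,2.6,0],"angular":[0,0,0]},
    {"gripper":-0.8,"xyz":[0,2.8,0],"angular":[0,0,0]}
  ]
}}

```text
clock: 14.45
position: [644.8, 48.4, 65.2]
ee_rot: [1.0, -0.024, 0.0, -0.003]
contact_force: [-3.8, 17.2, 6.6]
gripper_width: 17.2
```

{"api": "move_arm", "payload": {
  "moves": [
    {"gripper":-0.8,"xyz":[0,0.3,0],"angular":[0,0,0]},
    {"gripper":-0.8,"xyz":[0,0.6,0],"angular":[0,0,0]},
    {"gripper":-0.8,"xyz":[0,0.9,0],"angular":[0,0,0]},
    {"gripper":-0.8,"xyz":[0,1.2,0],"angular":[0,0,0]},
    {"gripper":-0.8,"xyz":[0,1.5,0],"angular":[0,0,0]},
    {"gripper":-0.8,"xyz":[0,1.8,0],"angular":[0,0,0]},
    {"gripper":-0.8,"xyz":[0,2.0,0],"angular":[0,0,0]},
    {"gripper":-0.8,"xyz":[0,2.1,0],"angular":[0,0,0]}
  ]
}}

```text
clock: 15.45
position: [643.7, 27.4, 65.2]
ee_rot: [1.0, -0.024, 0.0, -0.003]
contact_force: [-4.6, 16.2, 6.6]
gripper_width: 17.1
```

```bash
python3 - <<'E'
from h import *
s=arm.read_state();print(s['position'],s['ee_rot'],s['contact_force'],s['gripper_width'])
im,d,c=grab('wrist','w7.png')
E
```

```text
[643.69003365  27.37001482  65.23390802] [ 9.99702858e-01 -2.42207303e-02  3.53537544e-04 -2.72506844e-03] [-4.58861245 16.19614927  6.64280754] 17.136143758145938
```

View pics/w7.png

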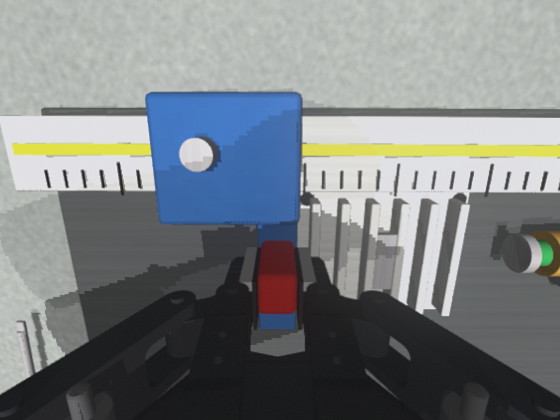

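The head is still flush on the rail and on the jaw. The pad's front is at (503,252) and the head's -y face at about (460,252).

```bash
python3 - <<'E'
from h import *
c=arm.get_calibration('wrist')
y=np.array([.0506,.9987,0])
for n,uv,z in [('pad',(503,250),36),('pad top',(515,235),48),('head top',(468,205),51),('head top',(450,315),51),('jawface/saddle',(301,215),53),('jf',(301,95),53)]: print(n,(cast(c,[uv],z)@y).round(1))
print(arm.read_state()['position']@y)
E
```

```text
pad [-78.7]
pad top [-73.8]
head top [-42.3]
head top [-44.]
jawface/saddle [46.6]
jf [48.1]
59.762312385232875
```

{"api": "move_arm", "payload": {
  "moves": [
    {"gripper":-0.8,"xyz":[0,0.2,0],"angular":[0,0,0]},
    {"gripper":-0.8,"xyz":[0,0.4,0],"angular":[0,0,0]},
    {"gripper":-0.8,"xyz":[0,0.6,0],"angular":[0,0,0]},
    {"gripper":-0.8,"xyz":[0,0.8,0],"angular":[0,0,0]},
    {"gripper":-0.8,"xyz":[0,1.0,0],"angular":[0,0,0]},
    {"gripper":-0.8,"xyz":[0,1.2,0],"angular":[0,0,0]},
    {"gripper":-0.8,"xyz":[0,1.4,0],"angular":[0,0,0]},
    {"gripper":-0.8,"xyz":[0,1.6,0],"angular":[0,0,0]},
    {"gripper":-0.8,"xyz":[0,1.8,0],"angular":[0,0,0]},
    {"gripper":-0.8,"xyz":[0,2.0,0],"angular":[0,0,0]}
  ]
}}

```text
clock: 16.75
position: [642.7, 7.4, 65.3]
ee_rot: [1.0, -0.024, 0.0, -0.003]
contact_force: [-3.9, 18.4, 7.9]
gripper_width: 16.8
```

{"api": "move_arm", "payload": {
  "moves": [
    {"gripper":-0.8,"xyz":[0,0.1,0],"angular":[0,0,0]},
    {"gripper":-0.8,"xyz":[0,0.2,0],"angular":[0,0,0]},
    {"gripper":-0.8,"xyz":[0,0.3,0],"angular":[0,0,0]}
  ]
}}

```text
clock: 17.12
position: [642.5, 4.4, 65.2]
ee_rot: [1.0, -0.024, 0.0, -0.003]
contact_force: [-3.7, 18.0, 6.6]
gripper_width: 17.1
```

```bash
python3 - <<'E'
from h import *
s=arm.read_state();print(s['position'],s['ee_rot'],s['contact_force'],s['gripper_width'])
im,d,c=grab('wrist','w8.png')
cv2.imwrite('pics/w8z.png',cv2.resize(im[180:330,380:540],None,fx=3.5,fy=3.5,interpolation=cv2.INTER_CUBIC))
E
```

```text
[642.48506882   4.38906315  65.21767977] [ 9.99702248e-01 -2.42562838e-02  1.89102009e-04 -2.64809308e-03] [-3.69812427 17.95825601  6.63008452] 17.05895386834042
```

View pics/w8z.png

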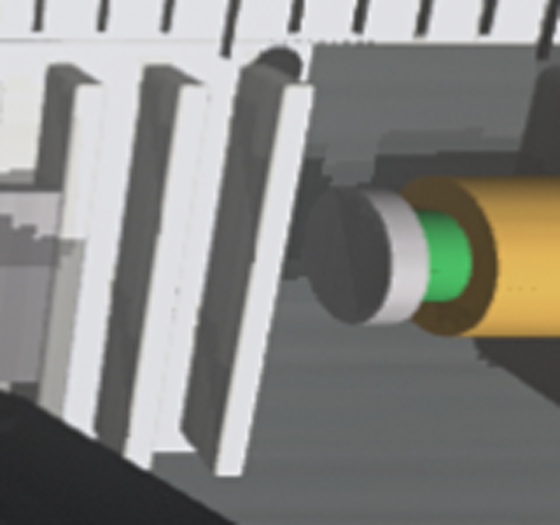

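Image 11 shows the pad's face just ahead of the head, with the green plunger still fully out. From here I advance in small steps, watching the force.

{"api": "move_arm", "payload": {
  "moves": [
    {"gripper":-0.8,"xyz":[0,0.1,0],"angular":[0,0,0]},
    {"gripper":-0.8,"xyz":[0,0.2,0],"angular":[0,0,0]},
    {"gripper":-0.8,"xyz":[0,0.2,0],"angular":[0,0,0]}
  ]
}}

```text
clock: 17.55
position: [642.4, 2.3, 65.3]
ee_rot: [1.0, -0.024, 0.0, -0.003]
contact_force: [-4.2, 16.7, 7.6]
gripper_width: 16.8
```

{"api": "move_arm", "payload": {
  "moves": [
    {"gripper":-0.8,"xyz":[0,0.1,0],"angular":[0,0,0]},
    {"gripper":-0.8,"xyz":[0,0.2,0],"angular":[0,0,0]},
    {"gripper":-0.8,"xyz":[0,0.2,0],"angular":[0,0,0]}
  ]
}}

```text
clock: 17.92
position: [642.3, 0.3, 65.2]
ee_rot: [1.0, -0.024, 0.0, -0.003]
contact_force: [-3.7, 16.6, 7.6]
gripper_width: 17.0
```

{"api": "move_arm", "payload": {
  "moves": [
    {"gripper":-0.8,"xyz":[0,0.1,0],"angular":[0,0,0]},
    {"gripper":-0.8,"xyz":[0,0.2,0],"angular":[0,0,0]},
    {"gripper":-0.8,"xyz":[0,0.2,0],"angular":[0,0,0]}
  ]
}}

```text
clock: 18.3
position: [642.2, -1.7, 65.3]
ee_rot: [1.0, -0.024, 0.0, -0.003]
contact_force: [-3.0, 16.1, 7.6]
gripper_width: 16.7
```

{"api": "move_arm", "payload": {
  "moves": [
    {"gripper":-0.8,"xyz":[0,0.1,0],"angular":[0,0,0]},
    {"gripper":-0.8,"xyz":[0,0.2,0],"angular":[0,0,0]},
    {"gripper":-0.8,"xyz":[0,0.2,0],"angular":[0,0,0]}
  ]
}}

```text
clock: 18.68
position: [642.1, -3.7, 65.2]
ee_rot: [1.0, -0.024, 0.0, -0.003]
contact_force: [-5.0, 16.9, 7.4]
gripper_width: 17.3
```

{"api": "move_arm", "payload": {
  "moves": [
    {"gripper":-0.8,"xyz":[0,0.1,0],"angular":[0,0,0]},
    {"gripper":-0.8,"xyz":[0,0.2,0],"angular":[0,0,0]},
    {"gripper":-0.8,"xyz":[0,0.2,0],"angular":[0,0,0]}
  ]
}}

```text
clock: 19.05
position: [642.0, -5.7, 65.2]
ee_rot: [1.0, -0.024, 0.0, -0.003]
contact_force: [-4.4, 17.4, 6.8]
gripper_width: 16.8
```

```bash
cat > gp.py <<'E'
from h import *
im,d,c=grab('wrist')
def meas(im):
    hsv=cv2.cvtColor(im,cv2.COLOR_BGR2HSV)
    m=cv2.inRange(hsv,np.array((45,90,60)),np.array((85,255,255)));m[:,:400]=0
    v,u=np.nonzero(m); return np.median([np.sum(v==r) for r in np.unique(v) if np.sum(v==r)>1]),u.min(),u.max(),v.mean(),len(u)
print('w8',meas(cv2.imread('pics/w8.png')),'now',meas(im))
s=arm.read_state();print(s['position'],s['contact_force'])
E
python3 gp.py
```

```text
w8 (np.float64(11.0), np.int64(500), np.int64(514), np.float64(253.0573476702509), 279) now (np.float64(12.0), np.int64(482), np.int64(497), np.float64(252.99324324324326), 296)
[641.99255955  -5.71989746  65.23848131] [-4.33214208 16.34736221  6.89905066]
```

{"api": "move_arm", "payload": {
  "moves": [
    {"gripper":-0.8,"xyz":[0,0.1,0],"angular":[0,0,0]},
    {"gripper":-0.8,"xyz":[0,0.2,0],"angular":[0,0,0]},
    {"gripper":-0.8,"xyz":[0,0.2,0],"angular":[0,0,0]}
  ]
}}

```text
clock: 19.48
position: [641.9, -7.7, 65.3]
ee_rot: [1.0, -0.024, 0.0, -0.003]
contact_force: [-4.2, 17.4, 7.5]
gripper_width: 17.2
```

{"api": "move_arm", "payload": {
  "moves": [
    {"gripper":-0.8,"xyz":[0,0.1,0],"angular":[0,0,0]},
    {"gripper":-0.8,"xyz":[0,0.2,0],"angular":[0,0,0]},
    {"gripper":-0.8,"xyz":[0,0.2,0],"angular":[0,0,0]}
  ]
}}

```text
clock: 19.85
position: [641.8, -9.1, 65.2]
ee_rot: [1.0, -0.024, 0.0, -0.003]
contact_force: [-4.8, 19.4, 7.7]
gripper_width: 16.9
```

```bash
python3 gp.py
```

```text
w8 (np.float64(11.0), np.int64(500), np.int64(514), np.float64(253.0573476702509), 279) now (np.float64(11.0), np.int64(478), np.int64(491), np.float64(253.07450980392156), 255)
[641.79988529  -9.12145788  65.23545331] [-4.06714047 18.88927231  7.38416734]
```

Contact has started at TCP y ≈ -8.3 (force up about 2.5 N). I'll advance about 5.5 mm more.

{"api": "move_arm", "payload": {
  "moves": [
    {"gripper":-0.8,"xyz":[0,0.1,0],"angular":[0,0,0]},
    {"gripper":-0.8,"xyz":[0,0.2,0],"angular":[0,0,0]},
    {"gripper":-0.8,"xyz":[0,0.2,0],"angular":[0,0,0]}
  ]
}}

```text
clock: 20.27
position: [641.7, -10.8, 65.2]
ee_rot: [1.0, -0.024, 0.0, -0.003]
contact_force: [-4.2, 20.4, 7.5]
gripper_width: 16.9
```

{"api": "move_arm", "payload": {
  "moves": [
    {"gripper":-0.8,"xyz":[0,0.1,0],"angular":[0,0,0]},
    {"gripper":-0.8,"xyz":[0,0.2,0],"angular":[0,0,0]},
    {"gripper":-0.8,"xyz":[0,0.2,0],"angular":[0,0,0]}
  ]
}}

```text
clock: 20.65
position: [641.6, -12.5, 65.2]
ee_rot: [1.0, -0.024, 0.0, -0.003]
contact_force: [-4.6, 21.0, 8.0]
gripper_width: 17.2
```

```bash
python3 gp.py
```

```text
w8 (np.float64(11.0), np.int64(500), np.int64(514), np.float64(253.0573476702509), 279) now (np.float64(5.0), np.int64(478), np.int64(486), np.float64(253.28070175438597), 114)
[641.65194358 -12.42763291  65.25303359] [-5.04809054 21.35419266  7.46338287]
```

{"api": "move_arm", "payload": {
  "moves": [
    {"gripper":-0.8,"xyz":[0,0.1,0],"angular":[0,0,0]},
    {"gripper":-0.8,"xyz":[0,0.2,0],"angular":[0,0,0]},
    {"gripper":-0.8,"xyz":[0,0.2,0],"angular":[0,0,0]},
    {"gripper":-0.8,"xyz":[0,0.2,0],"angular":[0,0,0]},
    {"gripper":-0.8,"xyz":[0,0.2,0],"angular":[0,0,0]},
    {"gripper":-0.8,"xyz":[0,0.2,0],"angular":[0,0,0]}
  ]
}}

```text
clock: 21.45
position: [641.6, -14.1, 65.2]
ee_rot: [1.0, -0.024, 0.0, -0.003]
contact_force: [-5.2, 23.0, 7.3]
gripper_width: 17.3
```

```bash
python3 gp.py
```

```text
w8 (np.float64(11.0), np.int64(500), np.int64(514), np.float64(253.0573476702509), 279) now (np.float64(2.0), np.int64(479), np.int64(483), np.float64(253.25), 48)
[641.55355218 -14.14618123  65.24821231] [-4.8013749  22.36026582  8.27492435]
```

Plunger compression is about 5.8 mm by TCP travel, by force (+6 N) and by visible green (12→2 px). I'll unload the arm before releasing.

{"api": "move_arm", "payload": {
  "moves": [
    {"gripper":-0.8,"xyz":[0,-0.1,0],"angular":[0,0,0]},
    {"gripper":-0.8,"xyz":[0,-0.2,0],"angular":[0,0,0]},
    {"gripper":-0.8,"xyz":[0,-0.3,0],"angular":[0,0,0]},
    {"gripper":-0.8,"xyz":[0,-0.3,0],"angular":[0,0,0]}
  ]
}}

```text
clock: 22.0
position: [641.5, -14.0, 65.2]
ee_rot: [1.0, -0.024, -0.0, -0.002]
contact_force: [-3.9, 13.2, 7.8]
gripper_width: 17.1
```

{"api": "move_arm", "payload": {
  "moves": [
    {"gripper":-0.8,"xyz":[0,-0.1,0],"angular":[0,0,0]},
    {"gripper":-0.8,"xyz":[0,-0.2,0],"angular":[0,0,0]},
    {"gripper":-0.8,"xyz":[0,-0.3,0],"angular":[0,0,0]},
    {"gripper":-0.8,"xyz":[0,-0.3,0],"angular":[0,0,0]}
  ]
}}

```text
clock: 22.5
position: [641.5, -13.9, 65.2]
ee_rot: [1.0, -0.025, -0.001, -0.0]
contact_force: [-2.6, 2.8, 6.4]
gripper_width: 16.6
```

{"api": "move_arm", "payload": {
  "moves": [
    {"gripper":-0.4,"xyz":[0,0,0],"angular":[0,0,0]},
    {"gripper":-0.2,"xyz":[0,0,0],"angular":[0,0,0]},
    {"gripper":0,"xyz":[0,0,0],"angular":[0,0,0]},
    {"gripper":0,"xyz":[0,0,0],"angular":[0,0,0]},
    {"gripper":0,"xyz":[0,0,0],"angular":[0,0,0]}
  ]
}}

```text
clock: 23.12
position: [641.3, -14.6, 64.2]
ee_rot: [1.0, -0.025, -0.001, 0.0]
contact_force: [0.1, 0.1, -0.6]
gripper_width: 42.8
```

```bash
python3 gp.py
```

```text
w8 (np.float64(11.0), np.int64(500), np.int64(514), np.float64(253.0573476702509), 279) now (np.float64(3.0), np.int64(478), np.int64(482), np.float64(252.24), 50)
[641.32958984 -14.57846109  64.26111578] [-0.7068285  -0.20170753 -0.37390121]
```

{"api": "move_arm", "payload": {
  "moves": [
    {"gripper":0,"xyz":[0,0,-1.5],"angular":[0,0,0]},
    {"gripper":0,"xyz":[0,0,-4],"angular":[0,0,0]},
    {"gripper":0,"xyz":[0,0,-8],"angular":[0,0,0]},
    {"gripper":0,"xyz":[-5,0,-12],"angular":[0,0,0]},
    {"gripper":0,"xyz":[-10,0,-13],"angular":[0,0,0]},
    {"gripper":0,"xyz":[-14,1,-13],"angular":[0,0,0]},
    {"gripper":0,"xyz":[-14,1,-13],"angular":[0,0,0]}
  ]
}}

```text
clock: 24.05
position: [499.0, -18.0, 196.5]
ee_rot: [1.0, -0.025, -0.0, -0.0]
contact_force: [2.2, 0.5, -0.5]
gripper_width: 43.1
```

```bash
python3 - <<'E'
from h import *
im,d,c=grab('wrist','w9.png')
import pickle; pickle.dump((im,d,c),open('w9.pkl','wb'))
cv2.imwrite('pics/w9z.png',cv2.resize(im[0:230,130:490],None,fx=2.2,fy=2.2,interpolation=cv2.INTER_CUBIC))
E
```

```text
(no output)
```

View pics/w9z.png

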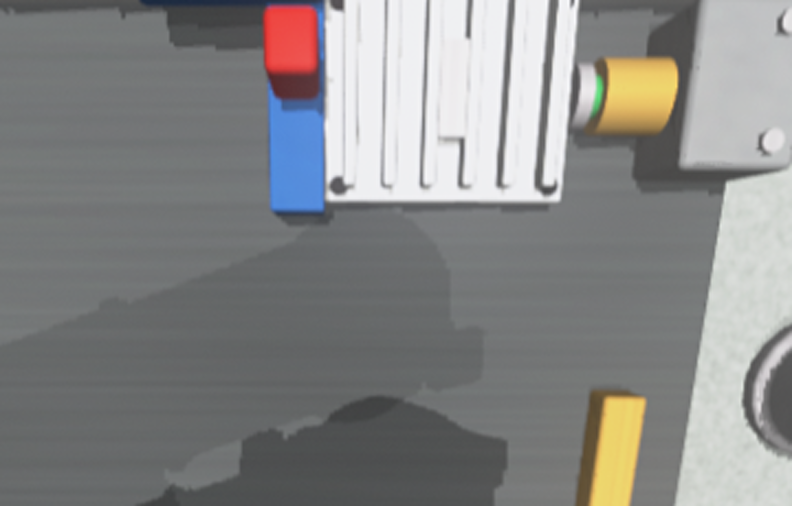

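The head is seated between the jaw (u≈325) and the pad (u≈573), its front edge is level (row ~202), and a thin strip of green is left at (600,95). A last numeric check, then I hand in.

```bash
python3 - <<'E'
from h import *
import pickle; im,d,c=pickle.load(open('w9.pkl','rb'))
gb=cv2.GaussianBlur(cv2.cvtColor(im,cv2.COLOR_BGR2GRAY).astype(float),(3,3),0);dv=np.diff(gb,axis=0)
us=np.arange(284,380);vs=[82+np.argmin(dv[82:102,u])+.5 for u in us]
P=cast(c,np.c_[us,vs],37)[:,:2];k=np.polyfit(P[:,1],P[:,0],1)
e=abs(np.polyval(k,P[:,1])-P[:,0]);P=P[e<1.5];k=np.polyfit(P[:,1],P[:,0],1)
x=np.array([.9987,-.0506]);print('head yaw deg',np.degrees(-np.arctan(k[0])),'front gx',((P-[571.3,-15.5])@x).mean(),len(P))
arm.job_done();print(arm.read_state()['clock'])
E
```

```text
head yaw deg -2.724751782198429 front gx 23.915128835419996 94
the job is handed in; nothing more can be done
the job is handed in; nothing more can be done
```

The head is in the gauge, flush along the rail, with the jaw left closed on it and the plunger pressed in about half way. I handed the job in at about 24 s; it reports no verdict.

**What I did:** I pushed the head across the plate with the half-open fingers until it stopped on the rail. Then I pinched the red post and slid the jaw slowly shut. I took the load off the arm before opening the gripper, so the jaw would not jump.

**Last checks:**
- **Head against the rail:** its yaw is -2.7° against -2.9° for the plate, inside the 2° limit. Its front face is at gauge x ≈ 24 mm, where flush would be 25 mm; the camera calibration is only good to about 2 mm.
- **Plunger:** I estimate it is pressed in about 5.5 to 6 mm, with 6 N. Arm travel after first contact, the rise in force and the visible green stub agreed on this before release. The stub looked the same afterwards (2 and 3 px).
- **Bystanders:** I never touched the brass bar, bottle, liner or screwdriver on purpose. The last picture shows the bar and the liner undisturbed. I did not measure any of the four again.

**Disagreement:** my early estimates of the pad's position differed by about 15 mm between views, so I stopped by force and the visible green instead.

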